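Stamp the short carton in the bench lever press

ROBOT

A 6-joint arm with a two-finger parallel gripper is mounted at the origin on a cart in front of the work surface, level with it; the furniture and walls round the work are solid. World frame = base frame: x ahead of the robot, y to its left, z up, the work surface at z = 0. Lengths are in m, angles in rad, forces in N, time in s.
With the tool pointing down it reaches from about 0.35 to 0.85 m from the base axis. Payload 8.1 kg.
Tool frame: the origin (TCP) lies at the very end of the fingers, on their centre line; the grasp point (between the pads) lies 19 mm behind it; z points along the fingers, y is the line along which they close (so a half turn about z gives the same grasp; the last joint's range is limited). The gripper opens to 93 mm and grips with 3 to 60 N. Pads are 15 mm wide; open, the fingers measure 128 mm over their backs; the gripper's body (75 mm by 188 mm) begins 65 mm behind the grasp point.
Start: joints at [1.238, 0.13, 1.488, -0, 1.523, -0.085], TCP at [0.147, 0.582, 0.194] pointing down, gripper open.
Joint ranges: [-2.96, 2.96], [-0.89, 2.26], [0.02, 2.5], [-1.34, 4.48], [0, 2.73], [-2.66, 2.66]. Speed limits (rad/s): [2.39, 2.39, 2.79, 3.14, 3.14, 3.14].

INTERFACE

Orientations are given as a rotation vector (axis times angle).
In Python, from plant import monitor, eyes, ticket gives the robot as it stands.
- The arm moves only by the tool arm_command, never from a script. Its argument "deltas" is a list that holds one entry, the list of rows, each a list of 6 numbers: the shift along the world's x, y, z in cm, then the turn, a rotation vector about the world's x, y, z in degrees. In form: [[[tx, ty, tz, rx, ry, rz], ...]]. A call has 1 to 12 rows; each row shifts and turns the commanded pose from where the row before left it; what a row does not reach is not made up. A row lasts 1/12 s, in which the tool goes at most 41.7 mm and 7.16 degrees, less where a joint would pass 70% of its speed; a pose out of reach is approached as far as the arm can. A call is refused whole if a number of a shift passes 4.17 or a number of a turn 7.16, either way. A call with a gripper value outside its range is refused whole. "gripper" is the opening, from -1 (shut) to 1 (fully open), set as the call begins (left out, the last holds). The fingers move at their own pace and stop on an object; "squeeze" is the grip in N (left out, the last holds). Time passes only in rows, so rows that do not move let the fingers close. It gives the time, the measured TCP pose, the force, the opening and the grip force at its end, in the units of the state.
- monitor.read_state(): the state, without advancing time (a new reading comes with each control period).
- eyes.read_camera(name): name is "scene" or "top" or "wrist"; returns the picture (480x640x3 uint8, blue, green, red); there is no depth.
- eyes.camera_model(name): a dict with "fx", "fy", "cx", "cy" (pixels), "k1" (the pictures are not rectified: a ray, as slopes to the right and down, at radius r is drawn at 1 + k1 r^2 times it, then the intrinsics apply), "rvec" (rotation vector, rad) and "tvec" (3), from world to camera coordinates, as OpenCV has them. Camera axes: x right, y down, z forward; pixel columns grow to the right and rows downward; lengths in m; the calibration is good to about 2 mm. A picture is of the moment at which its call begins: read the wrist's pose just before it. camera_model takes no time and is no camera call; for the wrist camera it gives the pose at the moment of the call.
- ticket.close_job(): hands the job in; it is judged then, once.
The state is a dict: "t": time; "q": joint angles; "dq": joint speeds; "joint_torque": joint torques, N m; "tool_pos": TCP position; "orientation": TCP orientation; "force": force on the tool from outside, world axes, zero at the start; "wrist_torque": the same for the moment, N m; "opening": finger opening in m; "gripper_force": force on a finger pad.
Only numpy, scipy, OpenCV 4.12 (cv2) and the standard library are available. Lean on these libraries where they do the work, as an engineer would, in place of code of your own. Each camera call takes 0.05 s, during which the arm holds its last target. There are 200 camera calls.

TASK

Stand the short carton upright on the black rubber seat of the bench stamp press, one of its narrow sides facing the upright fence, and let go of it. Then swing the lever by its wooden handle all the way to its stop, so that the stamp presses the carton against the fence, and let the lever return fully to rest with the carton left standing in the press. Leave the tall carton where it stands.

Things in the scene. Friction and masses are not known exactly. Their poses are not given: they have to be found in the camera images.
- short_carton: The short folded carton, 34 (own x) x 52 (own y) x 78 mm tall, 0.11 kg, white upper part, green flowered lower part, standing upright on the table left of the press. Origin: centre of its underside; z up. Grasp it from above across its 34 mm width (fingers closing along own x).
- tall_carton: Bystander: a carton of the same 34 x 52 mm foot but 112 mm tall, green all over, standing on the table left of the press; the two cartons may stand in either of two places about 150 mm apart. Origin: centre of its underside.
- stamp_press: Bench stamp press, fixed on the table. Own z up, x away from the robot, y to the left (yaw within 0.25 rad); origin on the table under a carton pressed home. Grey base 208 x 157 x 10 mm. Left of the seat an aluminium fence, inner face at y = +26 mm, top 67 mm above the table. Lever hinged on a vertical pin at (115, -55) mm, 225 mm from pin to handle; bar 20 mm wide, top 42 mm above the table.
- stamp_lever (a joint): Angle of the press lever in rad: 0 at rest (as it starts), 0.436 at the stop; grows as the handle is swung to the left (press +y), towards the seat and fence, level above the table. A spring pushes it back to 0 by itself: about 2 N at the handle at rest, 6 N near the stop and some 3 N more with a carton in the press.
- seat (a point): Middle of the black rubber seat's top, 12 mm above the table, at (0, -20) mm in the press frame; seat 60 (x) x 92 (y) mm, open at its x sides so fingers closing along x have room. A carton set here, its 52 mm side along press y, has about 20 mm free to the fence (left) and to the resting stamp pad (right, 30 mm wide). At the stop the sprung pad has slid it to the fence and squared it.
- handle (a point): Centre of the upright wooden lever handle, 24 mm thick, standing from 42 to 95 mm above the table; this point is 70 mm above it. Moves with the lever in a level arc round the pin: in the press frame (115 - 225 cos b, -55 - 225 sin b) mm with b = 0.436 - lever angle, so (-89, -150) mm at rest and (-110, -55) mm at the stop. Free to push from its right side.
Not all that is in view belongs to the job. Leave any orange look-alike of the short_carton alone.

How it is judged:
On the way, in this order (a step that is already met when the one before it is completed fails the run):
1. the short carton stands upright on the seat of the press, let go, with the lever at rest (x of short_carton in the frame of stamp_press between -0.02 and 0.02 m and y of short_carton in the frame of stamp_press between -0.048 and 0.006 m and z of short_carton in the frame of stamp_press below 0.017 m and angle between short_carton's own z axis and vertical below 0.12 rad and value of joint stamp_lever below 0.1 rad and contact force between the fingers and short_carton below 0.1 N), for 0.2 s.
2. the lever is at its stop and the carton is pressed square against the fence (value of joint stamp_lever above 0.41 rad and x of short_carton in the frame of stamp_press between -0.02 and 0.02 m and y of short_carton in the frame of stamp_press between -0.006 and 0.006 m and angle between the y axis of short_carton and the y axis of stamp_press, either way round below 0.18 rad and angle between short_carton's own z axis and vertical below 0.12 rad), for 0.15 s.
At the end, for the whole second after the job is handed in: The lever is back at rest (within 0.04 rad), the short carton stands upright (within 7 degrees) and still on the seat of the press, within 25 mm of the middle along the fence and not more than 30 mm from the fence, and the tall carton still stands within 30 mm of where it was (value of joint stamp_lever below 0.04 rad and x of short_carton in the frame of stamp_press between -0.025 and 0.025 m and y of short_carton in the frame of stamp_press between -0.03 and 0.006 m and z of short_carton in the frame of stamp_press below 0.017 m and angle between short_carton's own z axis and vertical below 0.12 rad and linear speed of short_carton below 0.02 m/s and distance of tall_carton from where it was at the start of the episode below 0.03 m and angle between tall_carton's own z axis and vertical below 0.2 rad); the robot touches nothing.
It fails at once if the tall carton is shifted by more than 30 mm or knocked over (distance of tall_carton from where it was at the start of the episode above 0.03 m or angle between tall_carton's own z axis and vertical above 0.4 rad).
It also fails if it takes over 54 s, if anything falls off the work surface, if the arm or the gripper's body presses on something with over 40 N, if the wrist force passes 120 N, or if a joint passes its speed limit or range.

## Working session

There is one attempt and no reset: what is moved stays moved. The work goes in short steps, Python scripts to look and compute and a tool call to move; the robot and the scene stay as the last step left them, time stands still between calls to the robot, and variables do not carry over. Pictures are saved under pics/ and viewed, at most 10 in all, crops included, and the job is handed in when it is done.

Besides the shell and the picture viewer there is one more tool, called as a command line: name --argument value ..., lists and objects as JSON in quotes. arm_command: Moves the arm, as the interface text tells. Its arguments: {"type":"object","properties":{"deltas":{"type":"array"},"gripper":{"type":"number"},"squeeze":{"type":"number"}},"required":["deltas"]}

```bash
mkdir -p pics; ls
cat > h.py <<'E'
import numpy as np, cv2
from plant import monitor, eyes, ticket
def ray(m,u,v):
    K=np.array([[m['fx'],0,m['cx']],[0,m['fy'],m['cy']],[0,0,1]])
    p=cv2.undistortPoints(np.array([[[u,v]]],float),K,np.array([m['k1'],0,0,0.]))[0,0]
    R=cv2.Rodrigues(np.array(m['rvec'],float))[0];t=np.array(m['tvec'],float)
    return -R.T@t, R.T@np.array([p[0],p[1],1])
def at(m,u,v,z):
    o,d=ray(m,u,v); return o+d*(z-o[2])/d[2]
def proj(m,P):
    K=np.array([[m['fx'],0,m['cx']],[0,m['fy'],m['cy']],[0,0,1]])
    return cv2.projectPoints(np.array(P,float).reshape(-1,3),np.array(m['rvec'],float),np.array(m['tvec'],float),K,np.array([m['k1'],0,0,0.]))[0][:,0]
E
python3 - <<'E'
from h import *
for n in ['scene','top']:
    cv2.imwrite(f'pics/{n}0.png',eyes.read_camera(n)); m=eyes.camera_model(n); print(n,ray(m,320,240),m)
print(monitor.read_state())
E
```

```text
pics
scene (array([0.26345662, 0.51845677, 0.60645411]), array([ 0.38106837, -0.69058936, -0.6148388 ])) {'fx': 445.250111833937, 'fy': 445.250111833937, 'cx': 323.08587345972626, 'cy': 244.57261953806713, 'k1': -0.09424986079752955, 'rvec': array([ 0.63453811, -2.57191771,  1.23599075]), 'tvec': array([0.48145109, 0.26267868, 0.63655176])}
top (array([ 0.44422446, -0.10383775,  1.04179727]), array([ 0.12306039,  0.01436703, -0.99229657])) {'fx': 525.8476185800137, 'fy': 525.8476185800137, 'cx': 319.17386448866955, 'cy': 240.28132786148788, 'k1': -0.04745501993107509, 'rvec': array([ 2.15154506, -2.14952145,  0.11512219]), 'tvec': array([-0.08819088,  0.56854385,  0.98103998])}
{'t': 0.1, 'q': array([ 1.23759478e+00,  1.31082845e-01,  1.48916366e+00,  2.87441579e-05,
        1.52297445e+00, -8.54046722e-02]), 'dq': array([ 0.00241707, -0.00210968, -0.00311153, -0.00114695,  0.00035774,
       -0.00219096]), 'joint_torque': array([ 8.79662730e-04, -5.61342788e+01, -4.93092084e+01,  7.70432549e-02,
        2.92033661e-02, -6.22371863e-05]), 'tool_pos': array([0.14695364, 0.58116809, 0.19299772]), 'orientation': array([-3.88200107e-01, -3.11714561e+00,  2.49225380e-03]), 'force': array([-0.7563267 , -0.16094228, -0.05485165]), 'wrist_torque': array([0.01299368, 0.0006349 , 0.04528098]), 'gripper_force': 0.0, 'opening': 0.09290272893455001}
```

View pics/scene0.png

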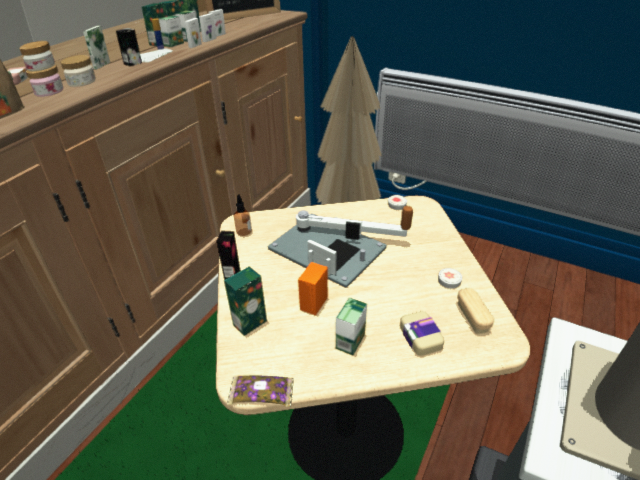

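View pics/top0.png

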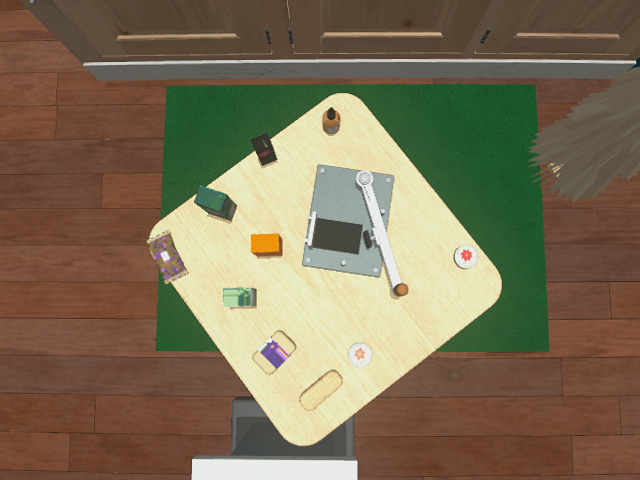

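Three things could be taken for the short carton in the top picture. The white and green box at (239,297), scene (350,325), is my choice. The tall all-green box at (215,203) is the bystander, and the orange look-alike is at (265,244). The press is at about (348,220), with its handle at (401,290). I'll check the choice in a close crop.

Run:
```python
from h import *
a=cv2.imread('pics/top0.png'); s=cv2.imread('pics/scene0.png')
c1=cv2.resize(a[275:320,210:270],None,fx=6.5,fy=6.5,interpolation=cv2.INTER_CUBIC)
c1=c1[:292,:390]
c2=cv2.resize(s[290:360,325:380],(390,496),interpolation=cv2.INTER_CUBIC)
o=np.zeros((500,800,3),np.uint8); o[:c1.shape[0],:390]=c1; o[:496,405:795]=c2
cv2.imwrite('pics/c1.png',o)
cv2.imwrite('pics/c2.png',cv2.resize(a[155:300,295:415],(480*5//4-120+0,580),interpolation=cv2.INTER_CUBIC))
```

```text
(no output)
```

View pics/c1.png

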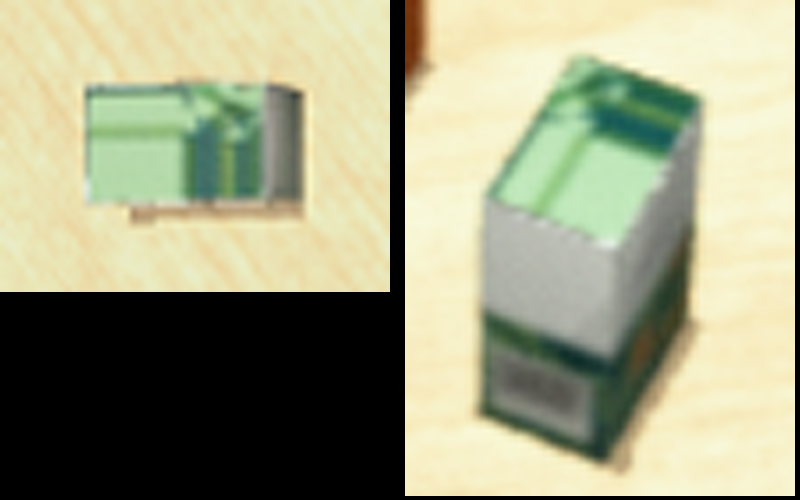

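View pics/c2.png

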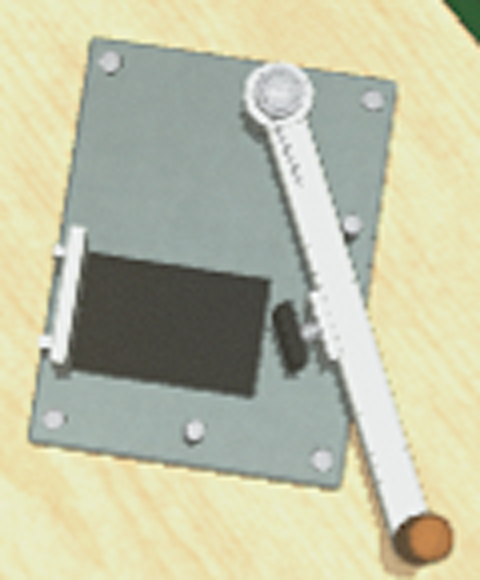

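The crop confirms it: white upper part, green lower part, light green lid. The top corners in the full picture run from about (223,288) to (251,306). The press crop shows the base corners, seat, pin and handle clearly.

Run:
```python
from h import *
from scipy.optimize import least_squares
m=eyes.camera_model('top'); s=eyes.camera_model('scene')
C=np.array([at(m,210+u/6.5,275+v/6.5,.078) for u,v in [(85,86),(265,86),(265,202),(85,202)]])
print(C.round(4),C.mean(0)); d=np.linalg.norm(np.roll(C,-1,0)-C,axis=1);print('sides',d)
e=C[0]-C[1]+C[3]-C[2]; print('long axis ang deg',np.degrees(np.arctan2(e[1],e[0])))
S=np.array([at(s,325+u/390*55,290+v/496*70,.078) for u,v in [(575,60),(700,100),(618,245),(487,200)] for u in [u-405]])
print('scene top',S.mean(0),np.linalg.norm(np.roll(S,-1,0)-S,axis=1))
f=lambda u,v,z:at(m,295+u/4,155+v/4,z)
B=np.array([f(*p,.01) for p in [(92,38),(396,82),(338,488),(30,440)]])
print('base sides',np.linalg.norm(np.roll(B,-1,0)-B,axis=1)); 
pts=[((0.03,.026),f(88,252,.012)),((.03,-.066),f(270,280,.012)),((-.03,-.066),f(252,396,.012)),((.115,-.055),f(278,92,.048)),((-.089,-.150),f(424,538,.095))]
for a,w in zip(((0,1),(1,1)),(0,)):pass
P=np.array([p for p,_ in pts]);W=np.array([w[:2] for _,w in pts])
R=lambda a:np.array([[np.cos(a),-np.sin(a)],[np.sin(a),np.cos(a)]])
r=least_squares(lambda x:((P@R(x[2]).T+x[:2])-W).ravel(),[.6,-.1,0])
print(r.x,(r.fun.reshape(-1,2)*1e3).round(1))
for e in (B[0]-B[3],B[1]-B[2]):print('yaw',np.arctan2(e[1],e[0]))
for e in (B[0]-B[1],B[3]-B[2]):print('yaw',np.arctan2(-e[0],e[1]))
x,y,a=r.x
for n,p in dict(seat=(0,-.02),rest=(-.089,-.15),stop=(-.110,-.055)).items():print(n,R(a)@p+[x,y])
T=np.array([at(m,215,203,.112)]);print('tall approx',T, 'orange',at(m,265,243,.078))
print(cv2.Rodrigues(monitor.read_state()['orientation'])[0].round(3))
```

```text
[[0.4746 0.0879 0.078 ]
 [0.4747 0.0368 0.078 ]
 [0.4422 0.0363 0.078 ]
 [0.442  0.0871 0.078 ]] [0.45837634 0.06202949 0.078     ]
sides [0.05103343 0.03249239 0.05083891 0.03254808]
long axis ang deg 90.1878642880057
scene top [0.4574836  0.06495771 0.078     ] [0.03115284 0.04863579 0.03151561 0.04847573]
base sides [0.15428935 0.20588312 0.15282774 0.20508497]
[ 0.58332572 -0.10285719 -0.15992594] [[ 1.2  0.9]
 [ 0.6  0.2]
 [-1.   0.4]
 [-0.1 -0.2]
 [-0.7 -1.3]]
yaw -0.1470565868142653
yaw -0.15417333073586295
yaw -0.1489803902174573
yaw -0.1541872707925843
seat [ 0.58014082 -0.12260197]
rest [ 0.47157468 -0.23677024]
stop [ 0.46597094 -0.13963838]
tall approx [[0.62692223 0.099511   0.112     ]] orange [0.55816377 0.01185513 0.078     ]
[[-0.969  0.245 -0.001]
 [ 0.245  0.969 -0.002]
 [ 0.    -0.002 -1.   ]]
```

arm_command --deltas '[[[1.5,-2.6,0,0,0,-4],[1.5,-2.6,0,0,0,-4],[1.5,-2.6,0,0,0,-4],[1.5,-2.6,0,0,0,-4],[1.5,-2.6,0,0,0,-4],[1.5,-2.6,0,0,0,-4],[1.5,-2.6,0,0,0,-4],[1.5,-2.6,0,0,0,-4],[1.5,-2.6,0,0,0,-4],[1.5,-2.6,0,0,0,-4],[1.5,-2.6,0,0,0,-4],[1.5,-2.6,0,0,0,-4]]]' --gripper 0.4

```text
t: 1.1
tool_pos: [0.3273, 0.2682, 0.1936]
orientation: [-1.627, -2.687, 0.0]
force: [-0.6, 0.4, 0.0]
opening: 0.0647
gripper_force: 0.0
```

arm_command --deltas '[[[1.5,-2.3,0,0,0,-3.1],[1.5,-2.3,0,0,0,-3.1],[1.5,-2.3,0,0,0,-3.1],[1.5,-2.3,0,0,0,-3.1],[1.5,-2.3,0,0,0,-3.1],[1.5,-2.3,0,0,0,-3.1],[1.4,-2.3,0,0,0,-3.1],[1.4,-2.3,0,0,0,-3.1],[1.3,-2.2,0,0,0,-2.8],[0,0,0,0,0,0],[0,0,0,0,0,0]]]'

```text
t: 2.02
tool_pos: [0.4581, 0.0628, 0.1934]
orientation: [-2.219, -2.222, 0.001]
force: [-0.1, -0.3, -0.4]
opening: 0.0653
gripper_force: 0.0
```

Run:
```python
from h import *
s=monitor.read_state(); im=eyes.read_camera('wrist'); m=eyes.camera_model('wrist')
print(s['tool_pos'],cv2.Rodrigues(s['orientation'])[0][:,1].round(4))
cv2.imwrite('pics/w1.png',im); print(ray(m,320,240))
# expected top corners
print(proj(m,[[.458+a*.017,.062+b*.026,.078] for a,b in((1,1),(1,-1),(-1,-1),(-1,1))]))
```

```text
[0.45805731 0.06280578 0.19340733] [ 1.      0.0015 -0.0013]
(array([0.45833909, 0.1338712 , 0.38545925]), array([ 0.0051755 , -0.24515521, -0.96952101]))
[[337.76311374 203.82791786]
 [336.7895818  261.98450495]
 [298.57052124 261.86996374]
 [297.90953673 203.71227347]]
```

View pics/w1.png

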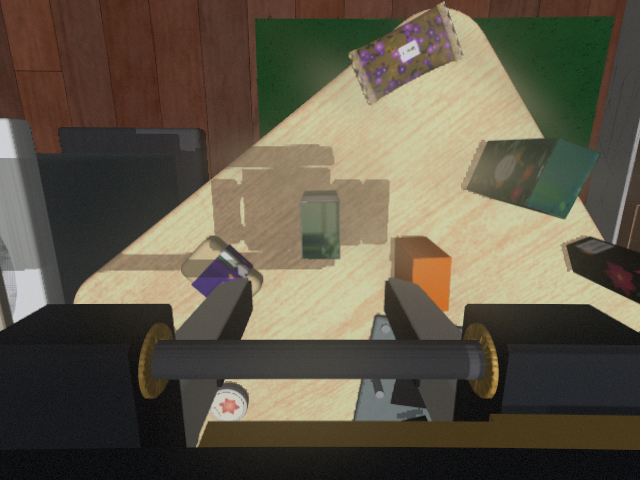

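The wrist view shows the carton's top face at columns 301–340 and rows 201–259. That is within 2 mm of my estimate, centred under the fingers and clear of the orange box, so I'll descend.

arm_command --deltas '[[[0.1,0,-2,0,0,0],[0,0,-2,0,0,0],[0,0,-2,0,0,0],[0,0,-2,0,0,0],[0,0,-2,0,0,0],[0,0,-2,0,0,0],[0,0,-2,0,0,0],[0,0,-1.5,0,0,0],[0,0,-0.8,0,0,0],[0,0,0,0,0,0],[0,0,0,0,0,0]]]'

```text
t: 2.98
tool_pos: [0.4588, 0.0644, 0.0311]
orientation: [-2.216, -2.226, 0.0]
force: [0.0, 0.8, 0.4]
opening: 0.0653
gripper_force: 0.0
```

arm_command --deltas '[[[0,0,0,0,0,0],[0,0,0,0,0,0],[0,0,0,0,0,0],[0,0,0,0,0,0],[0,0,0,0,0,0],[0,0,0,0,0,0],[0,0,0,0,0,0],[0,0,0,0,0,0]]]' --gripper -1 --squeeze 12

```text
t: 3.65
tool_pos: [0.4595, 0.0636, 0.0313]
orientation: [2.217, 2.225, 0.001]
force: [0.7, -0.4, 3.4]
opening: 0.0337
gripper_force: 11.9
```

arm_command --deltas '[[[0,0,1,0,0,0],[0,0,2.5,0,0,0],[0,0,3,0,0,0],[0,0,3,0,0,0],[0,0,2.5,0,0,0],[0,0,1,0,0,0],[0,0,0,0,0,0]]]'

```text
t: 4.23
tool_pos: [0.461, 0.0638, 0.1641]
orientation: [2.215, 2.223, 0.006]
force: [0.4, -0.2, -1.2]
opening: 0.0336
gripper_force: 11.9
```

arm_command --deltas '[[[0.6,-0.9,0,0,0,0],[1.2,-1.8,0,0,0,-1],[1.2,-1.9,0,0,0,-1],[1.2,-1.9,0,0,0,-1],[1.2,-1.9,0,0,0,-1],[1.2,-1.9,0,0,0,-1],[1.2,-1.9,0,0,0,-1],[1.2,-1.9,0,0,0,-1],[1.2,-1.9,0,0,0,-1],[1.2,-1.7,0,0,0,-0.8],[0.6,-0.9,0,0,0,0],[0,0,0,0,0,0]]]'

```text
t: 5.23
tool_pos: [0.5785, -0.1243, 0.158]
orientation: [-2.381, -2.045, 0.004]
force: [-0.2, -0.1, -1.4]
opening: 0.034
gripper_force: 11.9
```

arm_command --deltas '[[[0,0,0,0,0,0],[0,0,0,0,0,0],[0,0,0,0,0,0]]]'

```text
t: 5.48
tool_pos: [0.5785, -0.1214, 0.1605]
orientation: [-2.38, -2.049, 0.0]
force: [0.8, -0.2, -2.4]
opening: 0.034
gripper_force: 11.9
```

Run:
```python
from h import *
s=monitor.read_state(); im=eyes.read_camera('scene')
R=cv2.Rodrigues(s['orientation'])[0];print(s['tool_pos'],R[:,1],R[:,2],s['opening'])
cv2.imwrite('pics/s2.png',cv2.resize(im[160:340,220:460],(800,600),interpolation=cv2.INTER_CUBIC))
```

```text
[ 0.57853888 -0.12136503  0.1604646 ] [ 9.88917264e-01 -1.48464839e-01 -9.14996991e-04] [-8.47431148e-04  5.18353356e-04 -9.99999507e-01] 0.03398854066732167
```

View pics/s2.png

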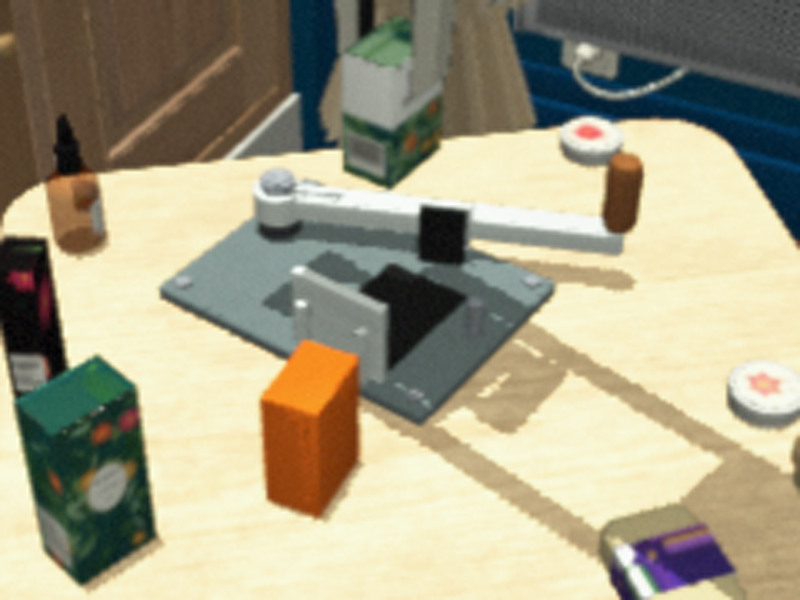

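The carton hangs upright in the grip, its bottom corner at crop (390,185). It is well above the press, and the seat below is clear. Lowering it now.

arm_command --deltas '[[[0.1,-0.1,-1.5,0,0,0],[0,0,-1.5,0,0,0],[0,0,-1.5,0,0,0],[0,0,-1.5,0,0,0],[0,0,-1.5,0,0,0],[0,0,-1.2,0,0,0],[0,0,-1,0,0,0],[0,0,-0.8,0,0,0],[0,0,-0.5,0,0,0],[0,0,0,0,0,0],[0,0,0,0,0,0]]]'

```text
t: 6.45
tool_pos: [0.5803, -0.1233, 0.0512]
orientation: [2.382, 2.049, 0.0]
force: [0.5, -0.3, -0.3]
opening: 0.0339
gripper_force: 11.9
```

arm_command --deltas '[[[0,0,-0.2,0,0,0],[0,0,-0.2,0,0,0],[0,0,-0.2,0,0,0],[0,0,-0.1,0,0,0],[0,0,-0.1,0,0,0],[0,0,0,0,0,0],[0,0,0,0,0,0],[0,0,0,0,0,0]]]'

```text
t: 7.12
tool_pos: [0.5804, -0.1234, 0.0432]
orientation: [2.381, 2.048, 0.001]
force: [0.3, -0.7, 1.0]
opening: 0.034
gripper_force: 12.0
```

arm_command --deltas '[[[0,0,0,0,0,0],[0,0,0,0,0,0],[0,0,0,0,0,0],[0,0,0,0,0,0],[0,0,0,0,0,0],[0,0,0,0,0,0]]]' --gripper 0.4

```text
t: 7.62
tool_pos: [0.5801, -0.1233, 0.0429]
orientation: [-2.382, -2.049, 0.0]
force: [0.2, 0.1, -0.5]
opening: 0.0642
gripper_force: 0.0
```

arm_command --deltas '[[[0,0,0.5,0,0,0],[0,0,1.5,0,0,0],[0,0,2.5,0,0,0],[0,0,3,0,0,0],[0,0,3,0,0,0],[0,0,3,0,0,0],[0,0,2,0,0,0],[0,0,0,0,0,0]]]'

```text
t: 8.28
tool_pos: [0.5831, -0.1242, 0.2049]
orientation: [2.376, 2.043, 0.008]
force: [1.3, -0.9, 1.1]
opening: 0.0654
gripper_force: 0.0
```

Run:
```python
from h import *
s=monitor.read_state(); im=eyes.read_camera('scene')
print(s['tool_pos'],s['opening'])
cv2.imwrite('pics/s3.png',cv2.resize(im[160:340,220:460],(800,600),interpolation=cv2.INTER_CUBIC))
```

```text
[ 0.58307175 -0.12416277  0.20489516] 0.06536432854584727
```

View pics/s3.png

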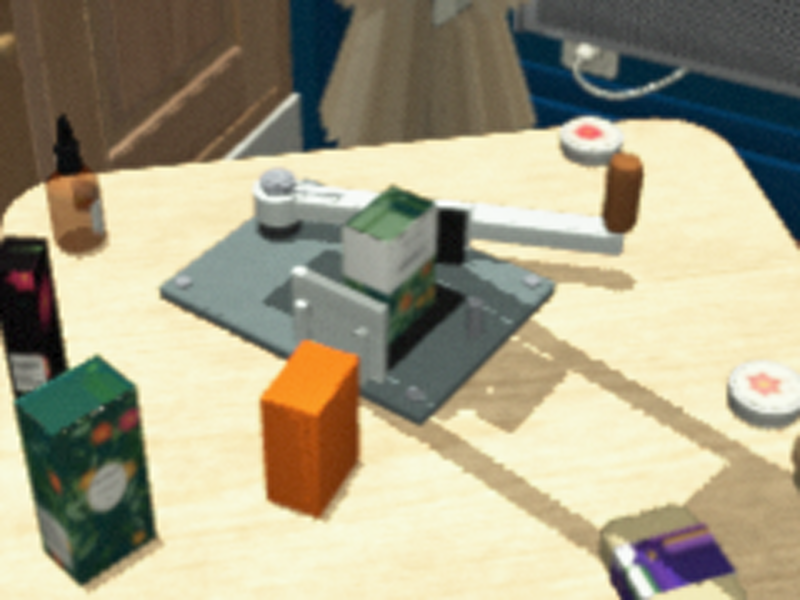

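The carton stands upright on the seat, its lid at crop (390,215), between the fence and the resting pad. Next I close the fingers and go to the right of the handle.

arm_command --deltas '[[[-0.6,-0.8,0,0,0,0],[-1.2,-1.7,0,0,0,0],[-1.2,-1.7,0,0,0,0],[-1.2,-1.7,0,0,0,0],[-1.2,-1.7,0,0,0,0],[-1.2,-1.7,0,0,0,0],[-1.2,-1.7,0,0,0,0],[-1.2,-1.7,0,0,0,0],[-1.2,-1.7,0,0,0,0],[-1.2,-1.7,0,0,0,0],[-0.3,-0.7,0,0,0,0],[0,0,0,0,0,0]]]' --gripper -1

```text
t: 9.33
tool_pos: [0.4613, -0.2924, 0.1962]
orientation: [-2.382, -2.044, 0.001]
force: [-0.4, 0.3, 0.0]
opening: 0.0003
gripper_force: 0.0
```

arm_command --deltas '[[[0,0,-1,0,0,0],[0,0,-2,0,0,0],[0,0,-2,0,0,0],[0,0,-2,0,0,0],[0,0,-2,0,0,0],[0,0,-2,0,0,0],[0,0,-2,0,0,0],[0,0,-1,0,0,0],[0,0,-0.3,0,0,0],[0,0,0,0,0,0],[0,0,0,0,0,0]]]'

```text
t: 10.25
tool_pos: [0.4638, -0.2913, 0.0556]
orientation: [2.381, 2.049, 0.0]
force: [0.6, 0.4, 0.2]
opening: 0.0003
gripper_force: 0.0
```

Run:
```python
from h import *
s=monitor.read_state()
print(s['tool_pos'],s['opening'],s['force'])
a=eyes.read_camera('top')
cv2.imwrite('pics/t4.png',cv2.resize(a[150:330,280:520],(800,600),interpolation=cv2.INTER_CUBIC))
```

```text
[ 0.46378851 -0.29126833  0.0556335 ] 0.00033180688167808956 [0.6001719  0.361875   0.20354964]
```

View pics/t4.png

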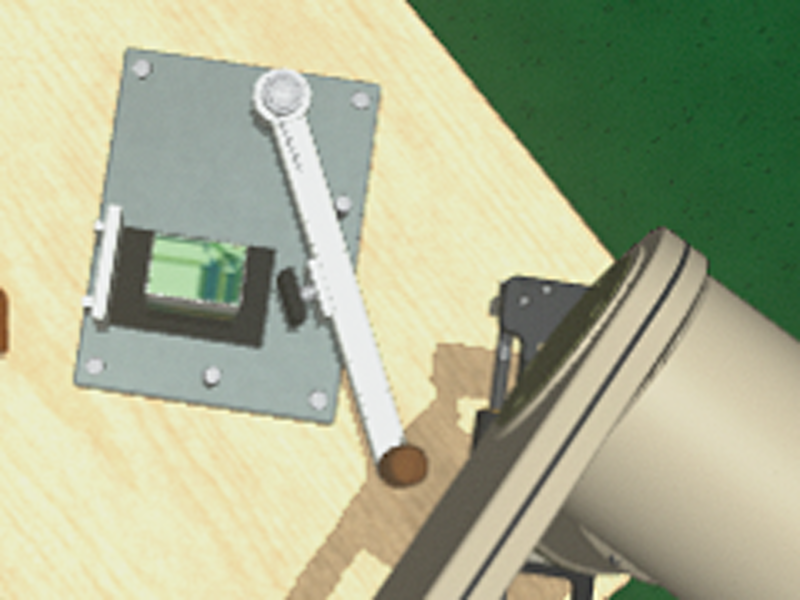

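The carton stands squarely on the seat, with its lid at crop (195,268). The handle is at (405,465), and the gripper is to its right with a gap. I'll approach and push.

arm_command --deltas '[[[0.1,0.5,0,0,0,0],[0.1,0.6,0,0,0,0],[0.1,0.6,0,0,0,0],[0.1,0.6,0,0,0,0],[0.1,0.5,0,0,0,0],[0,0.3,0,0,0,0],[0,0,0,0,0,0],[0,0,0,0,0,0]]]'

```text
t: 10.97
tool_pos: [0.4682, -0.2601, 0.055]
orientation: [2.381, 2.049, -0.0]
force: [-1.1, 0.3, 0.3]
opening: 0.0007
gripper_force: 0.0
```

arm_command --deltas '[[[-0.1,0.4,0,0,0,0],[-0.1,0.4,0,0,0,0],[-0.1,0.4,0,0,0,0],[-0.1,0.4,0,0,0,0],[-0.1,0.4,0,0,0,0],[-0.1,0.4,0,0,0,0],[-0.05,0.4,0,0,0,0],[-0.05,0.4,0,0,0,0],[-0.05,0.4,0,0,0,0],[-0.05,0.4,0,0,0,0],[-0.05,0.4,0,0,0,0],[-0.05,0.4,0,0,0,0]]]'

```text
t: 11.97
tool_pos: [0.4581, -0.2124, 0.0548]
orientation: [-2.381, -2.048, 0.003]
force: [-4.7, -5.6, 1.4]
opening: 0.0008
gripper_force: 2.9
```

arm_command --deltas '[[[0,0.4,0,0,0,0],[0,0.4,0,0,0,0],[0,0.4,0,0,0,0],[0,0.4,0,0,0,0],[0,0.4,0,0,0,0],[0,0.4,0,0,0,0],[0.05,0.4,0,0,0,0],[0,0,0,0,0,0]]]'

```text
t: 12.63
tool_pos: [0.4584, -0.1839, 0.0545]
orientation: [-2.38, -2.048, 0.003]
force: [-4.7, -5.0, 1.5]
opening: 0.0004
gripper_force: 2.8
```

arm_command --deltas '[[[0.1,0.4,0,0,0,0],[0.1,0.4,0,0,0,0],[0.1,0.4,0,0,0,0],[0.1,0.3,0,0,0,0],[0,0.2,0,0,0,0],[0,0,0,0,0,0]]]'

```text
t: 13.13
tool_pos: [0.4624, -0.1676, 0.0544]
orientation: [-2.381, -2.049, 0.004]
force: [-4.4, -7.9, -0.8]
opening: 0.0004
gripper_force: 4.0
```

Run:
```python
from h import *
s=monitor.read_state()
print(s['tool_pos'],s['force'])
a=eyes.read_camera('top'); b=eyes.read_camera('scene')
o=np.hstack([cv2.resize(a[150:300,290:410],(400,500),interpolation=cv2.INTER_CUBIC),cv2.resize(b[180:305,290:390],(400,500),interpolation=cv2.INTER_CUBIC)])
cv2.imwrite('pics/t5.png',o)
```

```text
[ 0.46241692 -0.16756879  0.05443167] [-4.4412184  -7.9278489  -0.79262706]
```

View pics/t5.png

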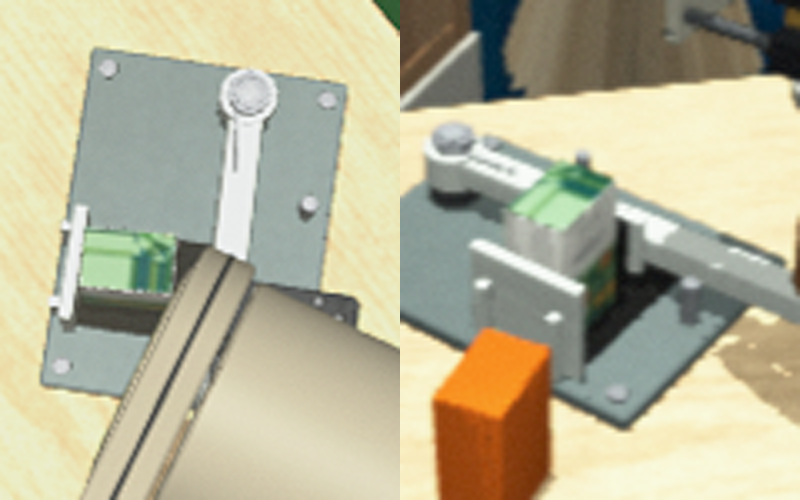

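The carton is now next to the fence, its lid at crop-left (128,262), still upright, and the lever is nearly parallel to the fence. A few more millimetres to the stop.

arm_command --deltas '[[[0.05,0.2,0,0,0,0],[0.05,0.2,0,0,0,0],[0,0.2,0,0,0,0],[0,0,0,0,0,0],[0,0,0,0,0,0]]]'

```text
t: 13.65
tool_pos: [0.463, -0.1623, 0.0544]
orientation: [-2.382, -2.048, 0.005]
force: [-5.6, -9.6, 0.3]
opening: 0.0007
gripper_force: 5.1
```

arm_command --deltas '[[[0.05,0.2,0,0,0,0],[0,0.2,0,0,0,0],[0,0,0,0,0,0],[0,0,0,0,0,0]]]'

```text
t: 13.98
tool_pos: [0.4632, -0.1598, 0.0544]
orientation: [2.381, 2.047, -0.008]
force: [-7.4, -16.2, -0.6]
opening: 0.0008
gripper_force: 8.3
```

arm_command --deltas '[[[0,0.2,0,0,0,0],[0,0.1,0,0,0,0],[0,0,0,0,0,0],[0,0,0,0,0,0],[0,0,0,0,0,0]]]'

```text
t: 14.4
tool_pos: [0.4633, -0.1588, 0.0546]
orientation: [2.38, 2.045, -0.011]
force: [-5.9, -25.0, -4.6]
opening: 0.0005
gripper_force: 12.5
```

Run:
```python
from h import *
s=monitor.read_state()
print(s['tool_pos'],s['force'])
m=eyes.camera_model('top')
a=eyes.read_camera('top'); b=eyes.read_camera('scene')
# project expected bar edges at stop and pressed carton top
P=np.array([.5833,-.1029,0]); R=cv2.Rodrigues(np.array([0,0,-.156]))[0]
L=lambda p:P+R@np.array(p)
o=cv2.resize(a[150:300,290:410],None,fx=4,fy=4,interpolation=cv2.INTER_CUBIC)
q=lambda p:tuple(int(v) for v in (proj(m,L(p))[0]-[290,150])*4+2)
for y in(-.045,-.065): cv2.line(o,q((.1,y,.042)),q((-.08,y,.042)),(0,0,255),1)
c=[(.017,.026,.09),(.017,-.026,.09),(-.017,-.026,.09),(-.017,.026,.09)]
for i in range(4): cv2.line(o,q(c[i]),q(c[i-1]),(0,0,255),1)
cv2.imwrite('pics/t6.png',o)
```

```text
[ 0.4632977  -0.15878733  0.05455024] [ -5.87854194 -24.99188814  -4.60176429]
```

View pics/t6.png

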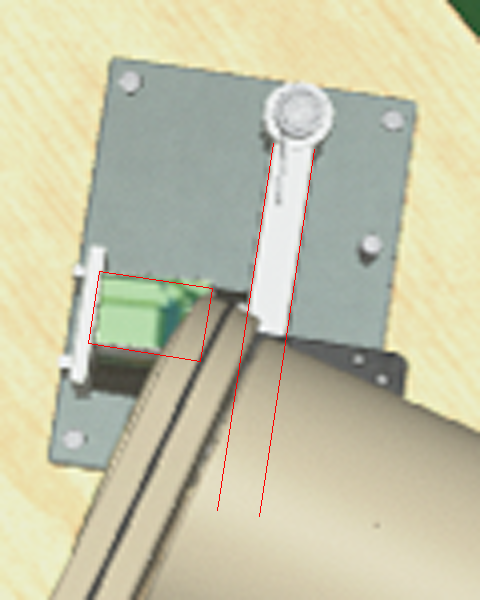

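The lever lies on the drawn stop outline and the force has risen to 25 N, so it is at the stop. The carton's lid matches the pressed-home outline to within 2–3 mm. I'll back off slowly along the arc.

arm_command --deltas '[[[0,-0.4,0,0,0,0],[0,-0.4,0,0,0,0],[0,-0.4,0,0,0,0],[0,-0.4,0,0,0,0],[0,-0.4,0,0,0,0],[0,-0.4,0,0,0,0],[0,-0.4,0,0,0,0],[0,-0.4,0,0,0,0],[0,-0.4,0,0,0,0],[0,-0.4,0,0,0,0],[0,-0.4,0,0,0,0],[0,-0.4,0,0,0,0]]]'

```text
t: 15.5
tool_pos: [0.4641, -0.2024, 0.0544]
orientation: [-2.381, -2.048, 0.002]
force: [-1.9, -4.2, -1.6]
opening: 0.0005
gripper_force: 2.2
```

arm_command --deltas '[[[0.05,-0.4,0,0,0,0],[0.05,-0.4,0,0,0,0],[0.05,-0.4,0,0,0,0],[0.05,-0.4,0,0,0,0],[0.05,-0.4,0,0,0,0],[0.05,-0.4,0,0,0,0],[0.1,-0.4,0,0,0,0],[0.1,-0.4,0,0,0,0],[0.1,-0.4,0,0,0,0],[0.1,-0.4,0,0,0,0],[0.1,-0.4,0,0,0,0],[0.1,-0.4,0,0,0,0]]]'

```text
t: 16.5
tool_pos: [0.4744, -0.2506, 0.0549]
orientation: [2.382, 2.049, 0.001]
force: [-1.5, -2.3, -2.3]
opening: 0.0003
gripper_force: 1.4
```

arm_command --deltas '[[[0,-0.4,0,0,0,0],[0,-0.4,0,0,0,0],[0,-0.4,0,0,0,0],[-0.1,-0.6,0,0,0,0],[-0.1,-0.8,0,0,0,0],[-0.1,-0.8,0,0,0,0],[-0.1,-0.8,0,0,0,0],[0,-0.4,0,0,0,0],[0,0,0,0,0,0],[0,0,0,0,0,0]]]'

```text
t: 17.33
tool_pos: [0.47, -0.2966, 0.0548]
orientation: [-2.382, -2.048, -0.0]
force: [0.3, -0.3, 0.2]
opening: 0.0005
gripper_force: 0.0
```

Run:
```python
from h import *
s=monitor.read_state()
print(s['tool_pos'],s['force'])
a=eyes.read_camera('top'); b=eyes.read_camera('scene')
o=np.hstack([cv2.resize(a[150:300,290:410],(400,500),interpolation=cv2.INTER_CUBIC),cv2.resize(b[180:340,220:440],(400,291),interpolation=cv2.INTER_CUBIC) if 0 else cv2.resize(b[190:340,220:420],(400,500))])
cv2.imwrite('pics/t7.png',o)
```

```text
[ 0.47001825 -0.29655948  0.05484255] [ 0.33787099 -0.32165457  0.21883008]
```

View pics/t7.png

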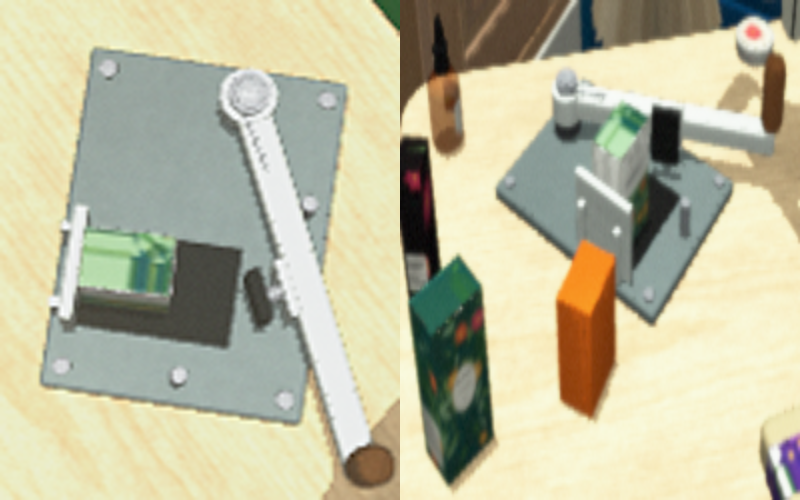

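The lever is back at rest. The carton stands upright against the fence, with its lid at (125,265), and the tall carton hasn't moved. The arm is clear, with about zero force on it. Handing in.

```bash
python3 -c "
from h import *
print(ticket.close_job())"
```

```text
the job is handed in; nothing more can be done
None
```

I handed the job in: the short carton stands upright against the press fence, the lever went to its stop and is back at rest, and the tall carton hasn't moved; the verdict wasn't shown, and I viewed 11 pictures, one over the limit of 10.

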